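Put a tin away behind the sliding sash of a food case

ROBOT

A 6-joint arm with a two-finger parallel gripper is mounted at the origin on a cart in front of the work surface, level with it; the furniture and walls round the work are solid. World frame = base frame: x ahead of the robot, y to its left, z up, the work surface at z = 0. Lengths are in mm, angles in degrees, forces in N, time in s.
With the tool pointing down it reaches from about 300 to 850 mm from the base axis. Payload 4.2 kg.
Tool frame: the origin (TCP) lies between the finger pads; the fingertips stand 22 mm ahead of it and the grasp point (between the pads) lies 3 mm ahead of it (env.finger_overhang is the distance from the TCP to the fingertips, in mm); z points along the fingers, y is the line along which they close (so a half turn about z gives the same grasp; the last joint's range is limited). The gripper opens to 91 mm and grips with 3 to 60 N. Pads are 32 mm wide; open, the fingers measure 118 mm over their backs; the gripper's body (76 mm by 178 mm) begins 60 mm behind the grasp point.
Start: joints at [-69.729, 18.312, 89.639, -0, 72.044, -1.146], TCP at [209.968, -535.308, 235.976] pointing down, gripper open.
Joint ranges: [-177.97, 177.97], [-48.28, 115.42], [12.27, 149.76], [-77.06, 257.06], [2.81, 150.46], [-146.56, 146.56]. Speed limits (degrees/s): [147.25, 147.25, 180, 180, 180, 180].

INTERFACE

Orientations are given as [roll, pitch, yaw] about the fixed x, y, z axes, in that order (R = Rz(yaw) Ry(pitch) Rx(roll)).
In Python, from workcell import state, cams, ticket, look_for, outline_of, env gives the robot as it stands.
- The arm moves only by the tool servo_tool, never from a script. Its argument "steps" is a list of rows, each a list of 3 entries, a list of its own where there are three numbers: the closure in counts, from 0 (fully open) to 255 (shut), then the shift along the tool's x, y, z in mm, then the turn, a rotation vector about the tool's x, y, z in rad. A call has exactly 10 rows; each row shifts and turns the commanded pose from where the row before left it, along the tool's axes as they then stand; what a row does not reach is not made up. A row lasts 1/10 s, in which the tool goes at most 50 mm and 8.59 degrees, less where a joint would pass 70% of its speed; a pose out of reach is approached as far as the arm can. A call with a gripper value outside its range is refused whole. The fingers move at their own pace and stop on an object; "squeeze" is the grip in N (left out, the last holds). Time passes only in rows, so rows that do not move let the fingers close, or fill a call up. It gives the time, the measured TCP pose, the force, the opening and the grip force at its end, in the units of the state.
- state(): the state, without advancing time (a new reading comes with each control period).
- cams.grab_frame(name): name is "side" or "top"; returns a dict with "color" (420x560x3 uint8, red, green, blue), "z_map" (420x560 float32, mm along the optical axis (not along the pixel's ray), 0 where there is no reading), "fovy" (degrees; the focal length in pixels is half the picture's height over the tangent of half this angle, whatever the lens; pixels are square), "cx", "cy" (the principal point, pixels), "k1" (the pictures are not rectified: a ray, as slopes to the right and down, at radius r is drawn at 1 + k1 r^2 times it, then the intrinsics apply), "eye" and "rotation" of the camera in the world. Camera axes: x right, y up, looking along -z (the intrinsics and any distortion apply to the point x, -y, -z); pixel columns grow to the right and rows downward; lengths in mm; the calibration is good to about 2 mm. A picture is of the moment at which its call begins.
- ticket.job_done(): hands the job in; it is judged then, once.
Trained networks look in a picture, given as the dict that the camera call returned (one of the last four; its "shot" number tells which), for a name from the list of things; names that differ only in an ending like _2 or _b are one class to them, and where a whole thing is asked for, a point or a joint stands for the part that bears it (a point fixed in the world has none). Each returns a list of dicts, best first, with "confidence" (0 to 1); they miss things now and then, are a little off and sometimes report something else, mostly with a low value. They report only what shows in the picture. A call takes as long as a camera call. They do not tell look-alikes from the thing itself.
- look_for(picture, thing): "at" ([column, row] in pixels, amid what is visible of it).
- outline_of(picture, thing): "pixels" (420x560 bool, what is visible of it) and "at" ([column, row] in pixels, amid what is visible of it).
The state is a dict: "time_s": time; "qpos": joint angles; "qvel": joint speeds; "effort": joint torques, N m; "ee_pos": TCP position; "ee_rot": TCP orientation; "force": force on the tool from outside, world axes, zero at the start; "torque": the same for the moment, N m; "gripper_width": finger opening in mm; "gripper_force": force on a finger pad.
Only numpy, scipy, OpenCV 4.12 (cv2) and the standard library are available. Lean on these libraries where they do the work, as an engineer would, in place of code of your own. Each camera call takes 0.05 s, during which the arm holds its last target. There are 200 camera calls.

TASK

Put the tin away in the wooden food case: lift the sash by its ledge, push the tray with the tin on it in under the sash until the slot in the tray drops over the hidden pin and the tray lies flat on the floor of the case, then lower the sash fully shut. Keep the tin standing on its tray, and leave the things around the case where they are.

Things in the scene. Friction and masses are not known exactly. Their poses are not given: they have to be found in the camera images.
- case: Light-wood food case, fixed. Origin: on the worktop, on the centre line, in the plane of the sash's front face. x points into the case, y left, z up. Base x=-136 to 160 mm, y=+-120. Inside: 204 mm wide, back wall at x=152, roof z=184 to 194. The sash runs between two posts (x=-10 to 16, y=+-102 to 120) under a head bar at z=317 to 329.
- sill_edge (a point): Inner edge of the raised sill, on its centre line; axes as the case. The sill, top 13 mm above the worktop, runs from 142 mm in front of this point up to it, between side rails (inner faces y=+-79 mm, tops 29 mm above the worktop) that run on to the back wall. Beyond it the case floor lies 7 mm lower, 6 mm above the worktop.
- pin_zone (a point): Middle, on the case floor, of the stretch where the hidden pin may stand: on the centre line, up to 8 mm nearer or farther in the case's x, different every time and not measured. Pin: round, 12 mm thick, 6 mm high, bevelled top. Find it by pushing the tray until it drops and goes no further.
- sash_frame (a joint): Height of the sash above shut, in m: 0 shut, 0.14 fully up. The sash (wood frame, clear pane, 202 mm wide, 8 mm thick, from z=9 to 165 mm when shut) slides straight up and down and stays where left by friction: about 10 N lifts it, 4 N lowers it. It may start up to 20 mm open.
- ledge (a point): Middle of the lower outer edge of the sash's steel lift ledge, a flat level strip 110 mm long (y), standing out 28 mm from the sash, 6 mm thick. Shut: 145 mm above the worktop, x=-28 mm of the case; axes as the case. Hook it from below with the tool leaning forward, or press it down from above so; an upright tool's body strikes the frame there; leaning 25 to 45 degrees works.
- tray: Loose aluminium tray on the sill before the sash, 115 (x) by 150 mm (y), plate 8 mm thick, about 0.4 kg. Origin: centre of underside; x points to the case, z up. Upstand along the whole near edge, 8 mm thick, top 34 mm above the underside: push here. It slides between the rails (4 mm play each side), then tilts a little as it rides over the pin.
- slot (a point): Centre, on the underside, of the slot through the tray plate, 19 (x) by 31 mm (y), at x=-33.5 mm, y=0 of the tray; tray axes. When it comes over the pin the near edge drops about 6 mm and the tray lies flat, wholly behind the sash; it then has 3 mm play in x.
- tray_front (a point): Middle of the lower near edge of the tray, at x=-57.5 mm, z=0 of the tray; tray axes. 13 mm above the worktop on the sill, 6 mm when the tray is home.
- tin: Low wide food tin, 75 mm across, 58 mm high, about 0.25 kg, standing on the tray. Origin: centre of its underside, z up.
- mug: Mug, 82 x 114 x 91 mm, to the right of the case; origin centre of underside. Leave alone.
- tomato: Tomato, 69 mm, to the left of the case; origin centre of underside. Leave alone.
- onion: Red onion, 84 mm, on the right; origin centre of underside. Leave alone.
- salt_shaker: Salt shaker, 44 mm wide, 90 mm high, on the right; origin centre of underside. Leave alone.
- garlic: Garlic bulb, 56 mm, front right; origin centre of underside. Leave alone.
Mind the look-alikes: they are no part of the job. What is shaped like the tin but purple or turquoise is not meant.

How it is judged (in metres and radians):
On the way, in this order (a step that is already met when the one before it is completed fails the run):
1. the sash is raised by at least 80 mm (value of joint sash_frame above 0.08 m), for 0.2 s.
2. the tray lies flat on the floor of the case, its slot over the pin, with the tin on it (z of tray_front in the frame of case below 0.0085 m and angle between tray's own z axis and vertical below 0.025 rad and x of tray_front in the frame of case above 0.008 m and angle between tin's own z axis and vertical below 0.1 rad and z of tin in the frame of tray between 0.005 and 0.013 m and horizontal distance between tin and tray below 0.06 m), for 0.2 s.
At the end, for the whole second after the job is handed in: Sash shut to within 5 mm; tray wholly behind it and flat on the case floor, slot over the pin (near lower edge under 8.5 mm above the worktop, tilt under 0.025 rad); tin upright (0.1 rad) on the tray, within 60 mm of its centre; all at rest (all of step 2 and value of joint sash_frame below 0.005 m and linear speed of each of tray, tin below 0.02 m/s); the robot touches nothing.
It fails at once if the tin is tipped over (angle between tin's own z axis and vertical above 0.5 rad).
It fails at once if one of the mug, tomato, onion, salt shaker and garlic is moved by more than 30 mm (distance of any of mug, tomato, onion, salt_shaker, garlic from where it was at the start of the episode above 0.03 m).
It also fails if it takes over 72 s, if anything falls off the work surface, if the arm or the gripper's body presses on something with over 40 N, if the wrist force passes 120 N, or if a joint passes its speed limit or range.

## Working session

There is one attempt and no reset: what is moved stays moved. The work goes in short steps, Python scripts to look and compute and a tool call to move; the robot and the scene stay as the last step left them, time stands still between calls to the robot, and variables do not carry over. Pictures are saved under pics/ and viewed, at most 10 in all, crops included, and the job is handed in when it is done.

Besides the shell and the picture viewer there is one more tool, called after "Emit:" as name(argument=value, ...), one argument or row to a line, values as JSON. servo_tool: Moves the arm, as the interface text tells. Its arguments: {"type":"object","properties":{"steps":{"type":"array","items":{"type":"array"}},"squeeze":{"type":"number"}},"required":["steps"]}

```bash
mkdir -p pics; ls
cat > h.py <<'E'
import numpy as np, cv2
from workcell import state, cams, ticket, look_for, outline_of, env
def f_of(p): return p["color"].shape[0]/2/np.tan(np.radians(p["fovy"])/2)
def world(p,uv,z=None):
    "depth -> world points; uv Nx2"
    uv=np.atleast_2d(np.asarray(uv,float)); f=f_of(p)
    d=(uv-[p["cx"],p["cy"]])/f; s=d.copy()
    for _ in range(20): s=d/(1+p["k1"]*(s**2).sum(1,keepdims=True))
    if z is None:
        i=np.round(uv).astype(int); z=p["z_map"][i[:,1],i[:,0]]
    c=np.c_[s[:,0],-s[:,1],-np.ones(len(s))]*np.reshape(z,(-1,1))
    return c@np.asarray(p["rotation"]).T+p["eye"]
def cloud(p):
    h,w=p["z_map"].shape; g=np.stack(np.meshgrid(np.arange(w),np.arange(h)),-1).reshape(-1,2)
    return world(p,g).reshape(h,w,3)
def save(p,name,box=None,k=1):
    im=p["color"][:,:,::-1]
    if box: im=im[box[1]:box[3],box[0]:box[2]]
    cv2.imwrite("pics/"+name,cv2.resize(im,None,fx=k,fy=k,interpolation=cv2.INTER_CUBIC))
E
python3 - <<'E'
from h import *
import pickle
out=[]
ims=[]
for n in ("side","top"):
    p=cams.grab_frame(n); ims.append(p["color"])
    pickle.dump(p,open(n+".pkl","wb"))
    print(n,p["eye"],p["fovy"],p["k1"])
    for t in ("case","tray","tin","sash_frame","ledge","mug","tomato","onion","salt_shaker","garlic"):
        for r in outline_of(p,t)[:3]:
            m=r["pixels"]&(p["z_map"]>0); 
            w=cloud(p)[m]
            print(t,round(r["confidence"],2),np.round(r["at"]),m.sum(),np.round(np.median(w,0)) if len(w) else None, np.round(np.percentile(w,[2,98],axis=0)).tolist() if len(w) else None)
    save(p,n+"0.png")
print(state()); print(env.finger_overhang)
E
```

```text
pics
side [-108.72909287 1205.79161106  891.38479458] 43.00843313477415 -0.07925789718044564Traceback (most recent call last):
  File "<stdin>", line 12, in <module>
  File "h.py", line 15, in cloud
    return world(p,g).reshape(h,w,3)
           ~~~~~^^^^^
  File "h.py", line 12, in world
    return c@np.asarray(p["rotation"]).T+p["eye"]
           ~~~~~~~~~~~~~~~~~~~~~~~~~~~~~^~~~~~~~~
ValueError: operands could not be broadcast together with shapes (235200,) (3,)
```

```bash
sed -i 's/    return c@np.asarray(p\["rotation"\]).T+p\["eye"\]/    return c@rot(p["rotation"]).T+p["eye"]/' h.py
cat >> h.py <<'E'
from scipy.spatial.transform import Rotation as Ro
def rot(r):
    r=np.asarray(r,float)
    return Ro.from_euler("xyz",r,degrees=True).as_matrix() if r.shape==(3,) else r
E
cat > m.py <<'E'
from h import *
import pickle
for n in ("side","top"):
    p=cams.grab_frame(n)
    pickle.dump(p,open(n+".pkl","wb"))
    print(n,p["eye"],p["rotation"],p["fovy"],p["k1"])
    for t in ("case","tray","tin","sash_frame","ledge","mug","tomato","onion","salt_shaker","garlic"):
        for r in outline_of(p,t)[:3]:
            m=r["pixels"]&(p["z_map"]>0); 
            w=cloud(p)[m]
            print(t,round(r["confidence"],2),np.round(r["at"]),m.sum(),np.round(np.median(w,0)) if len(w) else None, np.round(np.percentile(w,[2,98],axis=0)).tolist() if len(w) else None)
    save(p,n+"0.png")
print(state()); print(env.finger_overhang)
E
python3 m.py
```

```text
side [-108.72909287 1205.79161106  891.38479458] [  59.71659769    0.35866273 -150.8460102 ] 43.00843313477415 -0.07925789718044564
case 0.75 [229. 215.] 9874 [595. 214. 141.] [[456.0, 31.0, 6.0], [746.0, 266.0, 329.0]]
tray 0.63 [278. 264.] 749 [479. 177.  22.] [[448.0, 84.0, 14.0], [565.0, 229.0, 48.0]]
tin 0.9 [260. 304.] 1058 [415. 360.  51.] [[387.0, 308.0, -0.0], [458.0, 383.0, 58.0]]
tin 0.9 [356. 200.] 532 [ 398. -243.   45.] [[367.0, -298.0, 2.0], [436.0, -225.0, 59.0]]
tin 0.71 [260. 249.] 755 [518. 178.  69.] [[491.0, 127.0, 24.0], [561.0, 198.0, 80.0]]
sash_frame 0.96 [246. 222.] 1955 [587. 157. 111.] [[559.0, 48.0, 28.0], [597.0, 232.0, 179.0]]
ledge 0.55 [243. 222.] 1973 [587. 156. 111.] [[559.0, 46.0, 29.0], [597.0, 232.0, 179.0]]
mug 0.88 [300. 209.] 895 [513. -44.  59.] [[481.0, -109.0, 2.0], [558.0, -26.0, 90.0]]
tomato 0.67 [209. 289.] 616 [548. 370.  44.] [[526.0, 312.0, -2.0], [586.0, 389.0, 60.0]]
onion 0.41 [280. 259.] 887 [483. 177.  22.] [[448.0, 75.0, 14.0], [570.0, 231.0, 48.0]]
onion 0.3 [231. 218.] 10265 [594. 211. 137.] [[452.0, 26.0, 4.0], [752.0, 266.0
[... 1479 characters left out ...]
, -127.0, 51.0]]
{'time_s': 1.2, 'qpos': array([-6.97280787e+01,  1.83138250e+01,  8.96404429e+01,  2.29142561e-04,
        7.20431115e+01, -1.14494198e+00]), 'qvel': array([ 0.00341028, -0.04417293, -0.00846221,  0.05811259, -0.01239576,
        0.04125098]), 'effort': array([-8.65689235e-04, -4.12365246e+01, -2.32231253e+01,  7.27004441e-02,
        3.76793405e-02,  5.16962712e-05]), 'ee_pos': array([ 209.97640009, -535.30124754,  235.94681601]), 'ee_rot': array([ 1.79997376e+02, -1.65575932e-04,  2.14167926e+01]), 'force': array([-1.26410507, -0.89304911, -0.51873305]), 'torque': array([ 0.02294175, -0.01753097,  0.00583234]), 'gripper_force': 0.0, 'gripper_width': 91.28865853455027}
22.0
```

View pics/side0.png

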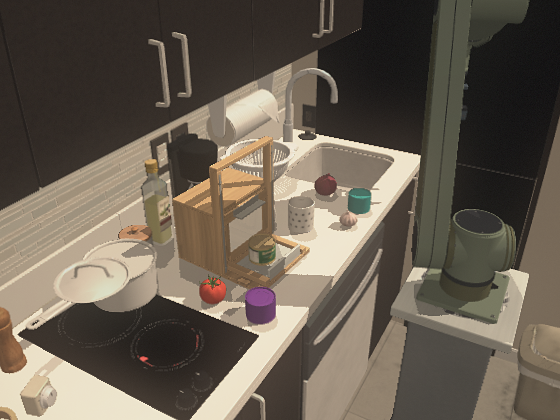

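View pics/top0.png

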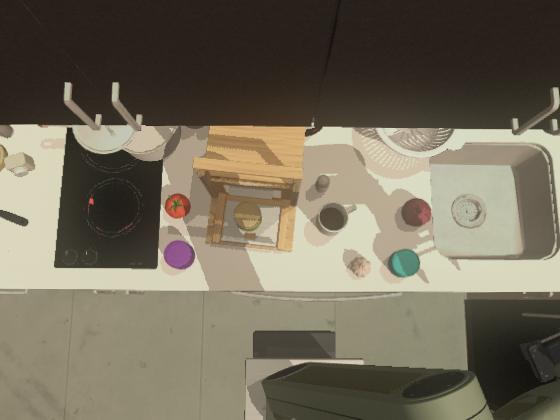

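```bash
cat > fit.py <<'E'
from h import *
import pickle
for n in ("side","top"):
    p=pickle.load(open(n+".pkl","rb")); c=cloud(p); v=(p["z_map"]>0)&(c[...,0]>420)&(c[...,0]<780)&(c[...,1]>-20)&(c[...,1]<300)
    for nm,lo,hi in (("head",323,335),("roof",188,200),("rails",25,33),("upst",43,51),("plate",18,24),("ledge",140,200)):
        m=v&(c[...,2]>lo)&(c[...,2]<hi)
        if nm=="ledge": m&=(c[...,0]<575)&(c[...,1]>60)&(c[...,1]<230)
        if nm=="upst": m&=(c[...,0]<490)
        if nm in("plate","rails"): m&=(c[...,0]<570)
        m=cv2.morphologyEx(m.astype(np.uint8),cv2.MORPH_OPEN,np.ones((2,2),np.uint8))>0
        k,l,st,_=cv2.connectedComponentsWithStats(m.astype(np.uint8))
        for i in range(1,k):
            w=c[l==i]
            if len(w)<40: continue
            (a,b),s,an=cv2.minAreaRect(w[:,:2].astype(np.float32))
            d,e=np.linalg.eigh(np.cov(w[:,:2].T))[1].T[1]
            print(n,nm,len(w),"ctr",np.round([a,b]),"size",np.round(s),"ang %.1f"%an,"pca %.1f"%np.degrees(np.arctan2(e,d)),"z %.1f"%np.median(w[:,2]))
E
python3 fit.py
```

```text
side head 88 ctr [739.   3.] size [70. 23.] ang 22.4 pca -157.5 z 326.0
side head 489 ctr [486. 344.] size [ 179. 2087.] ang 29.7 pca 112.6 z 327.7
side roof 1074 ctr [383. 496.] size [ 154. 1721.] ang 29.6 pca 121.9 z 193.4
side roof 833 ctr [306. 650.] size [ 126. 1382.] ang 41.9 pca 130.8 z 193.5
side rails 125 ctr [196. 603.] size [  76. 1349.] ang 30.0 pca 119.8 z 28.4
side rails 218 ctr [188. 692.] size [ 103. 1182.] ang 35.0 pca 127.0 z 27.7
side upst 115 ctr [208. 656.] size [  81. 1267.] ang 26.3 pca 114.3 z 43.1
side plate 148 ctr [210. 639.] size [  45. 1299.] ang 27.4 pca 118.7 z 20.7
side plate 209 ctr [204. 676.] size [  77. 1228.] ang 34.1 pca 125.0 z 20.9
side ledge 173 ctr [266. 646.] size [  75. 1345.] ang 30.6 pca 119.3 z 162.5
top head 1310 ctr [518. 155.] size [239. 373.] ang 78.0 pca 85.0 z 328.4
top roof 3488 ctr [567. 153.] size [244. 476.] ang 79.5 pca 87.8 z 193.8
top roof 423 ctr [615. 139.] size [210.  60.] ang 78.8 pca 83.7 z 192.9
top rails 239 ctr [514. 238.] size [ 23. 112.] ang 87.3 pca 175.7 z 28.4
top rails 255 ctr [504.  59.] size [ 21. 128.] ang 84.3 pca 173.7 z 28.3
top plate 89 ctr [535. 209.] size [56. 29.] ang 9.4 pca 178.0 z 21.2
top plate 409 ctr [437. 104.] size [ 61. 251.] ang 88.2 pca 174.0 z 20.4
top plate 176 ctr [415. 138.] size [237.  43.] ang 40.2 pca -135.9 z 21.5
top ledge 303 ctr [474.  97.] size [312. 106.] ang 25.5 pca 80.9 z 163.3
```

```bash
sed -i 's/    k,l,st/    m\&=v\&(c[...,2]>lo)\&(c[...,2]<hi)\n    k,l,st/; s/        m&=v/        m\&=v/' fit.py
python3 - <<'E'
s=open("fit.py").read().replace("\n    m&=v&(c[...,2]>lo)&(c[...,2]<hi)\n    k,","\n        m=m&v&(c[...,2]>lo)&(c[...,2]<hi)\n        k,")
open("fit.py","w").write(s)
E
sed -n 8,20p fit.py; python3 fit.py
```

```text
if nm=="upst": m&=(c[...,0]<490)
        if nm in("plate","rails"): m&=(c[...,0]<570)
        m=cv2.morphologyEx(m.astype(np.uint8),cv2.MORPH_OPEN,np.ones((2,2),np.uint8))>0
        m&=v&(c[...,2]>lo)&(c[...,2]<hi)
    k,l,st,_=cv2.connectedComponentsWithStats(m.astype(np.uint8))
        for i in range(1,k):
            w=c[l==i]
            if len(w)<40: continue
            (a,b),s,an=cv2.minAreaRect(w[:,:2].astype(np.float32))
            d,e=np.linalg.eigh(np.cov(w[:,:2].T))[1].T[1]
            print(n,nm,len(w),"ctr",np.round([a,b]),"size",np.round(s),"ang %.1f"%an,"pca %.1f"%np.degrees(np.arctan2(e,d)),"z %.1f"%np.median(w[:,2]))  File "fit.py", line 13
    for i in range(1,k):
IndentationError: unexpected indent
```

```bash
sed -i 's/^    k,l,st/        k,l,st/' fit.py; python3 fit.py
```

```text
side head 68 ctr [741.   3.] size [66. 21.] ang 20.5 pca -158.9 z 327.2
side head 397 ctr [585. 145.] size [242.  26.] ang 84.1 pca 84.3 z 328.3
side roof 994 ctr [660. 107.] size [192. 166.] ang 77.0 pca 116.1 z 193.6
side roof 764 ctr [660. 188.] size [148. 170.] ang 83.3 pca 135.6 z 193.5
side rails 102 ctr [517.  63.] size [25. 98.] ang 81.9 pca 170.5 z 28.4
side rails 175 ctr [512. 244.] size [ 22. 107.] ang 85.5 pca 175.2 z 28.1
side upst 60 ctr [457. 162.] size [148.   9.] ang 85.2 pca 83.9 z 44.6
side plate 88 ctr [496. 101.] size [30. 80.] ang 27.0 pca 120.9 z 20.7
side plate 164 ctr [519. 201.] size [ 46. 100.] ang 82.0 pca 173.0 z 20.5
side ledge 129 ctr [565. 149.] size [111.  18.] ang 84.8 pca 87.2 z 163.6
top head 1202 ctr [587. 142.] size [237.  25.] ang 84.5 pca 84.4 z 328.6
top roof 3321 ctr [689. 132.] size [238. 105.] ang 84.8 pca 87.4 z 193.8
top roof 350 ctr [600. 142.] size [201.  11.] ang 84.3 pca 84.3 z 193.5
top rails 185 ctr [513. 239.] size [ 18. 107.] ang 84.4 pca 175.7 z 28.9
top rails 167 ctr [497.  61.] size [ 18. 113.] ang 84.3 pca 174.2 z 29.0
top plate 199 ctr [525.  97.] size [45. 74.] ang 86.4 pca -169.1 z 20.7
top plate 84 ctr [490. 185.] size [43. 30.] ang 1.8 pca -152.0 z 21.5
top plate 45 ctr [490. 214.] size [27. 22.] ang 19.8 pca -165.8 z 21.3
top plate 98 ctr [477. 108.] size [60. 32.] ang 61.6 pca 65.5 z 20.7
top ledge 255 ctr [563. 144.] size [105.  19.] ang 88.1 pca 87.6 z 163.9
```

Case yaw ≈ −5.6°, origin ≈ (583, 144), and the sash is ≈ 13 mm open (ledge top at z 164). There are three tin-shaped things in the top image:
- (246,215), green and buff, standing on the tray: this is the one that fits.
- (180,253), purple, on the worktop: not meant.
- (403,264), turquoise, on the worktop: not meant.

I'll confirm with one crop.

```bash
cat >> h.py <<'E'
YAW=-5.6; O=np.array([583.,143.8,0])
C=Ro.from_euler("z",YAW,degrees=True).as_matrix()
def tocase(w): return (np.asarray(w)-O)@C
def goalR(lean,yaw=YAW):
    C=Ro.from_euler("z",yaw,degrees=True).as_matrix(); t=np.radians(lean); x=np.array([np.cos(t),0,np.sin(t)]); z=np.array([np.sin(t),0,-np.cos(t)])
    return C@np.c_[x,[0,-1,0],z]
def go(case=None,lean=None,pos=None):
    s=state(); R=rot(s["ee_rot"]); 
    P=pos if pos is not None else O+C@np.array(case,float)
    print("t %.1f"%s["time_s"],"case TCP",np.round(tocase(s["ee_pos"]),1),"F",np.round(s["force"]@C,1),"q",np.round(s["qpos"]))
    if lean is not None:
        print("total rotvec in tool",np.round((Ro.from_matrix(R.T@goalR(lean))).as_rotvec(),3)); 
        print("shift after turn",np.round(goalR(lean).T@(P-s["ee_pos"]),1))
    print("shift now",np.round(R.T@(P-s["ee_pos"]),1))
E
python3 - <<'E'
from h import *; import pickle
p=pickle.load(open("side.pkl","rb")); save(p,"crop.png",(170,120,330,330),2.8)
p=pickle.load(open("top.pkl","rb"))
go((-180,0,200),45)
E
```

```text
t 1.2 case TCP [-305.  -712.3  235.9] F [-1.2 -1.  -0.5] q [-70.  18.  90.   0.  72.  -1.]
total rotvec in tool [-0.185  0.77   0.447]
shift after turn [  63.  -712.3  113.8]
shift now [ 434.9 -577.8   35.9]
```

View pics/crop.png

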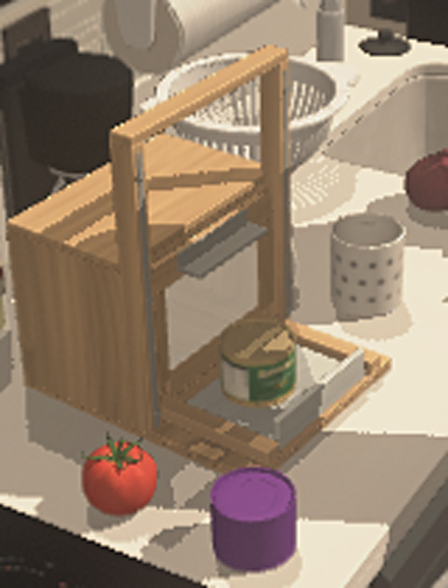

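Crop confirms it: the buff and green tin stands on the tray, and the steel ledge is above it. Moving off.

Emit:
servo_tool(
  steps=[
    [140,[24,-32,0],[0,0,0]],
    [140,[24,-32,0],[0,0,0]],
    [140,[24,-32,0],[0,0,0]],
    [140,[24,-32,0],[0,0,0]],
    [140,[24,-32,0],[0,0,0]],
    [140,[24,-32,0],[0,0,0]],
    [140,[24,-32,0],[0,0,0]],
    [140,[24,-32,0],[0,0,0]],
    [140,[24,-32,0],[0,0,0]],
    [140,[24,-32,0],[0,0,0]],
  ],
  squeeze=10,
)

```text
time_s: 2.2
ee_pos: [316.7, -148.3, 236.2]
ee_rot: [180.0, -0.0, 21.4]
force: [-0.4, 0.1, -0.3]
gripper_width: 41.0
gripper_force: 0.0
```

Emit:
servo_tool(
  steps=[
    [140,[0,0,0],[-0.026,0.11,0.064]],
    [140,[0,0,0],[-0.026,0.11,0.064]],
    [140,[0,0,0],[-0.026,0.11,0.064]],
    [140,[0,0,0],[-0.026,0.11,0.064]],
    [140,[0,0,0],[-0.026,0.11,0.064]],
    [140,[0,0,0],[-0.026,0.11,0.064]],
    [140,[0,0,0],[-0.026,0.11,0.064]],
    [140,[0,0,0],[0,0,0]],
    [140,[0,0,0],[0,0,0]],
    [140,[0,0,0],[0,0,0]],
  ],
)

```text
time_s: 3.2
ee_pos: [317.3, -150.6, 237.1]
ee_rot: [-180.0, -44.9, -5.5]
force: [0.1, -0.0, 0.7]
gripper_width: 40.9
gripper_force: 0.0
```

```bash
python3 -c "
from h import *
go((-120,0,125),45); print(state()['gripper_width'],state()['ee_rot'])"
```

```text
t 3.2 case TCP [-235.7 -318.9  237.1] F [ 0.1 -0.   0.7] q [-57. -17. 140.  57.  41.  -1.]
total rotvec in tool [-0.002  0.002  0.001]
shift after turn [   2.5 -318.9  161. ]
shift now [   3.3 -318.6  161.7]
40.8914275766713 [-179.95703183  -44.89377377   -5.49632443]
```

Emit:
servo_tool(
  steps=[
    [140,[0,-32,8],[0,0,0]],
    [140,[0,-32,8],[0,0,0]],
    [140,[0,-32,8],[0,0,0]],
    [140,[0,-32,8],[0,0,0]],
    [140,[0,-32,8],[0,0,0]],
    [140,[0,-32,8],[0,0,0]],
    [140,[0,-32,8],[0,0,0]],
    [140,[0,-32,8],[0,0,0]],
    [140,[0,-32,8],[0,0,0]],
    [140,[0,-32,8],[0,0,0]],
  ],
)

```text
time_s: 4.2
ee_pos: [340.5, -11.3, 188.2]
ee_rot: [179.4, -38.9, -6.5]
force: [0.2, -0.2, 0.4]
gripper_width: 41.2
gripper_force: 0.0
```

```bash
python3 -c "
from h import *
go((-120,0,125),45)
from workcell import *
print(np.round(goalR(45).T@(C@np.array([80,0,10.])),1))"
```

```text
t 4.2 case TCP [-226.2 -178.1  188.2] F [ 0.2 -0.1  0.4] q [  1. -17. 144. -22.  15. 117.]
total rotvec in tool [ 0.021  0.106 -0.011]
shift after turn [  30.4 -178.1  119.8]
shift now [  40.8 -180.9  112.2]
[63.6 -0.  49.5]
```

```bash
python3 -c "
from h import *
go((-120,0,130),38)"
```

```text
t 4.2 case TCP [-226.2 -178.1  188.2] F [ 0.2 -0.1  0.4] q [  1. -17. 144. -22.  15. 117.]
total rotvec in tool [ 0.021 -0.016 -0.012]
shift after turn [  47.9 -178.1  111.2]
shift now [  44.  -180.9  108.3]
```

Emit:
servo_tool(
  steps=[
    [140,[4,-18,11],[0.004,-0.003,-0.002]],
    [140,[4,-18,11],[0.004,-0.003,-0.002]],
    [140,[4,-18,11],[0.004,-0.003,-0.002]],
    [140,[4,-18,11],[0.004,-0.003,-0.002]],
    [140,[4,-18,11],[0.004,-0.003,-0.002]],
    [140,[4,-18,11],[0,0,0]],
    [140,[4,-18,11],[0,0,0]],
    [140,[4,-18,11],[0,0,0]],
    [140,[4,-18,11],[0,0,0]],
    [140,[4,-18,11],[0,0,0]],
  ],
)

```text
time_s: 5.2
ee_pos: [455.0, 110.2, 169.5]
ee_rot: [-177.3, -34.0, -5.0]
force: [-0.8, 0.2, -0.7]
gripper_width: 41.4
gripper_force: 0.0
```

```bash
python3 -c "
from h import *
go((-45,0,132),38)"
```

```text
t 5.2 case TCP [-124.1  -45.9  169.5] F [-0.8  0.1 -0.7] q [ 19.   1. 132. -37.  18. 147.]
total rotvec in tool [-0.053  0.07   0.007]
shift after turn [ 39.3 -45.9  78.2]
shift now [ 45.  -41.4  77.6]
```

Emit:
servo_tool(
  steps=[
    [140,[0,0,0],[0,0,-0.14]],
    [140,[0,0,0],[0,0,-0.14]],
    [140,[0,0,0],[0,0,-0.14]],
    [140,[0,0,0],[0,0,-0.14]],
    [140,[0,0,0],[0,0,-0.14]],
    [140,[0,0,0],[0,0,-0.14]],
    [140,[0,0,0],[0,0,-0.14]],
    [140,[0,0,0],[0,0,-0.14]],
    [140,[0,0,0],[0,0,-0.14]],
    [140,[0,0,0],[0,0,-0.14]],
  ],
)

```text
time_s: 6.2
ee_pos: [454.5, 109.6, 169.4]
ee_rot: [146.6, -7.5, 78.6]
force: [-0.1, 0.2, -0.5]
gripper_width: 40.9
gripper_force: 0.0
```

```bash
python3 -c "
from h import *
go((-45,0,132),38);print(state()['qpos'])"
```

```text
t 6.2 case TCP [-124.6  -46.6  169.4] F [-0.2  0.2 -0.5] q [ 19.   1. 132. -38.  18.  66.]
total rotvec in tool [-0.093  0.02   1.412]
shift after turn [ 39.6 -46.6  78.5]
shift now [49.1 37.8 77.9]
[ 19.38548929   1.12326039 131.88622621 -37.53160785  17.98926296
  65.98484112]
```

Works; finish the half turn, with the tool's −x side facing forward from here.

```bash
sed -i 's/return C@np.c_\[x,\[0,-1,0\],z\]/return C@np.c_[-x,[0,1,0],z]/' h.py; python3 -c "
from h import *
go((-124,-46,169),36)"
```

```text
t 6.2 case TCP [-124.6  -46.6  169.4] F [-0.2  0.2 -0.5] q [ 19.   1. 132. -38.  18.  66.]
total rotvec in tool [ 0.009 -0.071 -1.727]
shift after turn [-0.2  0.6  0.7]
shift now [0.6 0.1 0.7]
```

Emit:
servo_tool(
  steps=[
    [140,[0,0,0],[0.001,-0.006,-0.147]],
    [140,[0,0,0],[0.001,-0.006,-0.147]],
    [140,[0,0,0],[0.001,-0.006,-0.147]],
    [140,[0,0,0],[0.001,-0.006,-0.147]],
    [140,[0,0,0],[0.001,-0.006,-0.147]],
    [140,[0,0,0],[0.001,-0.006,-0.147]],
    [140,[0,0,0],[0.001,-0.006,-0.147]],
    [140,[0,0,0],[0.001,-0.006,-0.147]],
    [140,[0,0,0],[0.001,-0.006,-0.147]],
    [140,[0,0,0],[0.001,-0.006,-0.147]],
  ],
)

```text
time_s: 7.2
ee_pos: [454.5, 109.6, 169.5]
ee_rot: [169.7, 33.9, 156.6]
force: [0.3, 0.5, -0.5]
gripper_width: 40.8
gripper_force: 0.0
```

```bash
python3 -c "
from h import *
go((-105,0,135),38)"
```

```text
t 7.2 case TCP [-124.5  -46.5  169.5] F [ 0.3  0.5 -0.5] q [ 23.   2. 132. -49.  21.  -5.]
total rotvec in tool [-0.004 -0.047 -0.257]
shift after turn [ 5.8 46.5 39.2]
shift now [15.6 43.9 39.5]
```

Emit:
servo_tool(
  steps=[
    [140,[0,0,0],[-0.002,-0.024,-0.129]],
    [140,[0,0,0],[-0.002,-0.024,-0.129]],
    [140,[1,8,6.5],[0,0,0]],
    [140,[1,8,6.5],[0,0,0]],
    [140,[1,8,6.5],[0,0,0]],
    [140,[1,8,6.5],[0,0,0]],
    [140,[1,8,6.5],[0,0,0]],
    [140,[1,6,6.5],[0,0,0]],
    [140,[0,0,0],[0,0,0]],
    [140,[0,0,0],[0,0,0]],
  ],
)

```text
time_s: 8.2
ee_pos: [478.0, 153.2, 135.0]
ee_rot: [179.9, 38.0, 174.1]
force: [-0.4, 0.6, 0.2]
gripper_width: 41.0
gripper_force: 0.0
```

```bash
python3 -c "
from h import *
t=np.radians(38); n=np.array([np.cos(t),0,np.sin(t)]); print('contact TCP',np.array([-28,0,157.7])-16*n)
go((-42,0,133),38)"
```

```text
contact TCP [-40.60817206   0.         147.84941639]
t 8.2 case TCP [-105.4   -0.9  135. ] F [-0.5  0.6  0.2] q [ 29.   9. 132. -75.  21.  13.]
total rotvec in tool [-0.001  0.    -0.004]
shift after turn [-48.8   0.9  40.6]
shift now [-48.8   1.1  40.6]
```

```bash
python3 -c "
from h import *
go((-75,0,133),28)
s=state();print(np.round(s['qpos'],1))"
```

```text
t 8.2 case TCP [-105.4   -0.9  135. ] F [-0.5  0.6  0.2] q [ 29.   9. 132. -75.  21.  13.]
total rotvec in tool [-0.001  0.175 -0.004]
shift after turn [-25.9   0.9  16. ]
shift now [-22.8   1.   20.3]
[ 29.1   9.2 132.4 -75.1  21.3  13. ]
```

Emit:
servo_tool(
  steps=[
    [140,[0,0,0],[0,0.044,0]],
    [140,[0,0,0],[0,0.044,0]],
    [140,[0,0,0],[0,0.044,0]],
    [140,[0,0,0],[0,0.043,0]],
    [140,[-6.5,0.2,4],[0,0,0]],
    [140,[-6.5,0.2,4],[0,0,0]],
    [140,[-6.5,0.2,4],[0,0,0]],
    [140,[-6.5,0.2,4],[0,0,0]],
    [140,[0,0,0],[0,0,0]],
    [140,[0,0,0],[0,0,0]],
  ],
)

```text
time_s: 9.2
ee_pos: [508.1, 150.5, 132.9]
ee_rot: [179.9, 28.0, 174.1]
force: [0.6, -0.0, -0.7]
gripper_width: 41.1
gripper_force: 0.0
```

```bash
python3 -c "
from h import *
go((-43.5,0,132),28)
go((-43.5,0,132),33)
s=state();print(np.round(s['qpos'],1))"
```

```text
t 9.2 case TCP [-75.2  -0.7 132.9] F [ 0.6  0.1 -0.7] q [ 23.  11. 123. -33.  24. -33.]
total rotvec in tool [-0.001 -0.001 -0.005]
shift after turn [-27.6   0.7  15.7]
shift now [-27.6   0.8  15.7]
t 9.2 case TCP [-75.2  -0.7 132.9] F [ 0.6  0.1 -0.7] q [ 23.  11. 123. -33.  24. -33.]
total rotvec in tool [-0.001 -0.088 -0.005]
shift after turn [-26.1   0.7  18. ]
shift now [-27.6   0.8  15.7]
[ 22.9  11.5 123.  -33.3  24.1 -33.2]
```

Emit:
servo_tool(
  steps=[
    [140,[0,0,0],[0,-0.044,-0.002]],
    [140,[0,0,0],[0,-0.044,-0.002]],
    [140,[-4.3,0,3],[0,0,0]],
    [140,[-4.3,0,3],[0,0,0]],
    [140,[-4.3,0,3],[0,0,0]],
    [140,[-4.3,0,3],[0,0,0]],
    [140,[-4.3,0,3],[0,0,0]],
    [140,[-4.3,0,3],[0,0,0]],
    [140,[0,0,0],[0,0,0]],
    [140,[0,0,0],[0,0,0]],
  ],
)

```text
time_s: 10.2
ee_pos: [539.5, 147.4, 132.1]
ee_rot: [-180.0, 33.0, 174.3]
force: [0.2, -0.3, -0.4]
gripper_width: 41.0
gripper_force: 0.0
```

Run:
```python
from h import *
p=cams.grab_frame("side"); save(p,"hook.png",(170,120,330,290),4)
go((-43,0,172))
s=state();print(np.round(s['qpos'],1),s['ee_rot'])
```

```text
t 10.2 case TCP [-43.9  -0.7 132.1] F [0.2 0.2 0.4] q [ 22.  13. 123. -49.  20. -19.]
shift now [-22.5   0.7 -33. ]
[ 22.4  13.3 123.4 -48.8  19.9 -18.9] [-179.99575559   33.02418529  174.35675047]
```

View pics/hook.png

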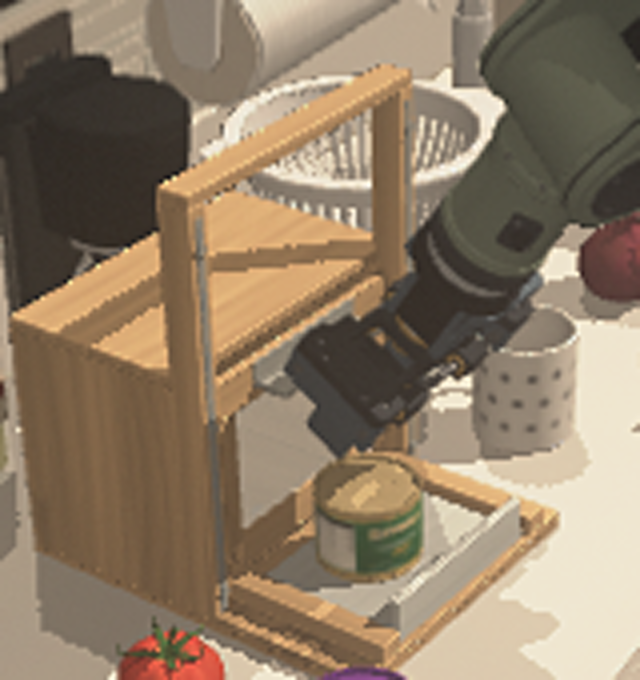

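Fingers sit below the ledge (tip near (345,430) in the crop), with the tin undisturbed. Lifting.

Emit:
servo_tool(
  steps=[
    [140,[-3.3,0,-5],[0,0,0]],
    [140,[-3.3,0,-5],[0,0,0]],
    [140,[-3.3,0,-5],[0,0,0]],
    [140,[-3.3,0,-5],[0,0,0]],
    [140,[-3.3,0,-5],[0,0,0]],
    [140,[-3.3,0,-5],[0,0,0]],
    [140,[-3.3,0,-5],[0,0,0]],
    [140,[-3.3,0,-5],[0,0,0]],
    [140,[-3.3,0,-5],[0,0,0]],
    [140,[-3.3,0,-5],[0,0,0]],
  ],
)

```text
time_s: 11.25
ee_pos: [536.5, 146.3, 189.0]
ee_rot: [-179.8, 32.6, 174.4]
force: [-6.4, 0.9, -10.4]
gripper_width: 41.2
gripper_force: 5.4
```

```bash
cat >> h.py <<'E'
def ledge():
    for n in ("side","top"):
        p=cams.grab_frame(n); c=tocase(cloud(p)); m=(p["z_map"]>0)&(c[...,0]>-26)&(c[...,0]<-12)&(abs(c[...,1])<52)&(c[...,2]>130)&(c[...,2]<310)
        z=c[m][:,2]; h,e=np.histogram(z,np.arange(130,312,4)); print(n,"ledge z hist",[(int(e[i]),int(h[i])) for i in np.argsort(-h)[:3]])
E
python3 - <<'E'
from h import *
go((-43,0,262)); ledge()
s=state();print(np.round(s['qpos'],1),s['ee_rot'])
E
```

```text
t 11.2 case TCP [-46.5  -2.1 189. ] F [ -6.5   0.3 -10.4] q [ 22.   8. 119. -34.  28. -35.]
shift now [-42.3   1.8 -59.6]
side ledge z hist [(190, 28), (186, 17), (182, 2)]
top ledge z hist [(190, 141), (194, 47), (186, 44)]
[ 22.4   8.4 118.8 -33.7  27.5 -35.2] [-179.80664192   32.63468267  174.33080821]
```

Emit:
servo_tool(
  steps=[
    [140,[0,0,5],[0,0,0]],
    [140,[0,0,5],[0,0,0]],
    [140,[0,0,2],[0,0,0]],
    [140,[-4.9,0,-6.4],[0,0,0]],
    [140,[-4.9,0,-6.4],[0,0,0]],
    [140,[-4.9,0,-6.4],[0,0,0]],
    [140,[-4.9,0,-6.4],[0,0,0]],
    [140,[-4.9,0,-6.4],[0,0,0]],
    [140,[-4.9,0,-6.4],[0,0,0]],
    [140,[-4.9,0,-6.4],[0,0,0]],
  ],
)

```text
time_s: 12.35
ee_pos: [543.1, 145.3, 231.7]
ee_rot: [-179.7, 32.0, 174.3]
force: [-21.1, 7.5, -10.7]
gripper_width: 41.2
gripper_force: 11.8
```

Run:
```python
from h import *
go((-43,0,262),33); ledge()
```

```text
t 12.3 case TCP [-39.9  -2.4 231.7] F [-21.7   5.4 -10.7] q [ 22.   6. 114. -26.  34. -44.]
total rotvec in tool [-0.006 -0.018 -0.002]
shift after turn [-13.9   2.4 -27.1]
shift now [-13.4   2.2 -27.4]
side ledge z hist [(242, 25), (238, 9), (226, 3)]
top ledge z hist [(242, 162), (246, 64), (238, 33)]
```

Emit:
servo_tool(
  steps=[
    [140,[-4.0,0,-7],[0,0,0]],
    [140,[-4.0,0,-7],[0,0,0]],
    [140,[-4.0,0,-7],[0,0,0]],
    [140,[-4.0,0,-7],[0,0,0]],
    [140,[-4.0,0,-7],[0,0,0]],
    [140,[0,0,0],[0,0,0]],
    [140,[0,0,0],[0,0,0]],
    [140,[6,0,0],[0,0,0]],
    [140,[12,0,0],[0,0,0]],
    [140,[12,0,0],[0,0,0]],
  ],
)

```text
time_s: 13.45
ee_pos: [523.9, 149.6, 263.6]
ee_rot: [179.9, 33.3, 174.3]
force: [-0.1, 1.3, 0.4]
gripper_width: 41.2
gripper_force: 0.0
```

Run:
```python
from h import *
go((-190,0,120),30); ledge()
```

```text
t 13.4 case TCP [-59.4  -0.  263.6] F [-0.2  1.2  0.4] q [ 24.   3. 114. -26.  37. -44.]
total rotvec in tool [ 0.001  0.057 -0.001]
shift after turn [184.9   0.   59.1]
shift now [187.9  -0.2  48.5]
side ledge z hist [(282, 18), (286, 15), (278, 2)]
top ledge z hist [(286, 169), (282, 109), (290, 10)]
```

```bash
cat > kin.py <<'E'
from h import *
from scipy.optimize import least_squares
def fk(q,p):
    a,h,L1,e,L2,d,w=p; E=lambda ax,an:Ro.from_euler(ax,an,degrees=True).as_matrix()
    R=E("z",q[0]); x=R@[a,0,h]; R=R@E("y",q[1]); x=x+R@[0,0,L1]; R=R@E("y",q[2]); x=x+R@[e,0,L2]
    R=R@E("z",q[3])@E("y",q[4]); x=x+R@[w,0,d]; return x,R@E("z",q[5])
s=state()
D=[((-69.729,18.312,89.639,0,72.044,-1.146),(209.968,-535.308,235.976)),((19.385,1.123,131.886,-37.53,17.989,65.985),(454.5,109.6,169.4)),((29.1,9.2,132.4,-75.1,21.3,13.0),(478,153.2,135)),((22.9,11.5,123,-33.3,24.1,-33.2),(508.1,150.5,132.9)),((22.4,13.3,123.4,-48.8,19.9,-18.9),(539.5,147.4,132.1)),((22.4,8.4,118.8,-33.7,27.5,-35.2),(536.5,146.3,189)),(s["qpos"],s["ee_pos"])]
r=least_squares(lambda p:np.concatenate([fk(q,p)[0]-x for q,x in D]),[50,300,300,0,300,150,0])
P=r.x
Roff=fk(s["qpos"],P)[1].T@rot(s["ee_rot"])
lo=np.array([-177,-48,12.5,-76.5,3,-146]);hi=np.array([177,115,149.5,257,150,146])
def ik(x,R,q0):
    f=lambda q:(lambda X,Q:np.r_[X-x,Ro.from_matrix(R.T@Q@Roff).as_rotvec()*300])(*fk(q,P))
    s=least_squares(f,np.clip(q0,lo+.1,hi-.1),bounds=(lo,hi)); return s.x,np.abs(s.fun).max()
if __name__=="__main__":
    print(np.round(P,1),np.abs(r.fun).max(),np.round(Ro.from_matrix(Roff).as_rotvec(),3))
    for lean in (15,20,25,30,35):
        q=np.array(s["qpos"])
        for x in (0,-30,-60,-90,-120,-160,-180):
            z=43+ (0)
            q,er=ik(O+C@[x,0,z],goalR(lean),q); print(lean,x,np.round(q),round(er,1))
E
python3 kin.py
```

```text
[ 16.4 126.9 563.3  14.7 400.3 288.2  -6.5] 10.323707227503036 [-0.    -0.     1.571]
15 0 [ 16.  27. 112. -12.  28. -58.] 0.0
15 -30 [ 18.  25. 116. -13.  26. -55.] 0.0
15 -60 [ 19.  23. 119. -15.  25. -52.] 0.0
15 -90 [ 21.  21. 123. -17.  23. -49.] 0.0
15 -120 [ 22.  19. 126. -19.  22. -45.] 0.0
15 -160 [ 25.  17. 131. -22.  21. -40.] 0.0
15 -180 [ 27.  16. 133. -24.  20. -36.] 0.0
20 0 [ 17.  26. 115. -21.  22. -49.] 0.0
20 -30 [ 19.  24. 119. -24.  20. -44.] 0.0
20 -60 [ 20.  22. 123. -27.  19. -40.] 0.0
20 -90 [ 22.  20. 126. -31.  18. -34.] 0.0
20 -120 [ 24.  19. 129. -35.  17. -29.] 0.0
20 -160 [ 27.  16. 134. -40.  17. -20.] 0.0
20 -180 [ 29.  15. 136. -43.  16. -16.] 0.0
25 0 [ 18.  25. 119. -38.  16. -32.] 0.0
25 -30 [ 20.  24. 122. -43.  15. -25.] 0.0
25 -60 [ 21.  22. 126. -49.  15. -17.] 0.0
25 -90 [ 23.  20. 129. -55.  14. -10.] 0.0
25 -120 [ 25.  19. 132. -60.  14.  -2.] 0.0
25 -160 [ 29.  16. 136. -67.  15.   7.] 0.0
25 -180 [ 30.  15. 138. -69.  15.  12.] 0.0
30 0 [ 19.  25. 122. -66.  13.  -3.] 0.0
30 -30 [ 21.  24. 125. -73.  13.   6.] 0.0
30 -60 [ 22.  22. 128. -76.  14.  11.] 1.9
30 -90 [ 24.  20. 131. -76.  15.  13.] 5.2
30 -120 [ 27.  18. 134. -76.  16.  15.] 7.8
30 -160 [ 31.  16. 137. -76.  17.  19.] 10.3
30 -180 [ 33.  15. 139. -76.  18.  21.] 11.0
35 0 [ 20.  25. 122. -76.  14.   8.] 13.7
35 -30 [ 22.  23. 125. -76.  15.  10.] 17.4
35 -60 [ 24.  21. 128. -76.  16.  12.] 20.6
35 -90 [ 26.  19. 130. -76.  17.  14.] 23.1
35 -120 [ 29.  17. 133. -76.  18.  16.] 24.8
35 -160 [ 33.  15. 137. -76.  20.  21.] 25.7
35 -180 [ 35.  14. 139. -76.  22.  23.] 25.5
```

Run:
```python
from h import *
go((-180,0,110),18)
```

```text
t 13.6 case TCP [-61.1  -0.6 261.9] F [ 0.1 -0.1 -1.2] q [ 24.   3. 114. -26.  37. -44.]
total rotvec in tool [-0.     0.262  0.   ]
shift after turn [160.    0.6 107.7]
shift now [182.5   0.7  62.5]
```

Emit:
servo_tool(
  steps=[
    [140,[0,0,0],[0,0.131,0]],
    [140,[0,0,0],[0,0.131,0]],
    [140,[23,0,10],[0,0,0]],
    [140,[23,0,10],[0,0,0]],
    [140,[23,0,10],[0,0,0]],
    [140,[23,0,15],[0,0,0]],
    [140,[23,0,20],[0,0,0]],
    [140,[23,0,20],[0,0,0]],
    [140,[22,0,22],[0,0,0]],
    [140,[0,0,0],[0,0,0]],
  ],
)

```text
time_s: 14.55
ee_pos: [401.7, 159.7, 108.3]
ee_rot: [-179.7, 17.7, 174.5]
force: [-0.9, 0.1, -0.1]
gripper_width: 41.2
gripper_force: 0.0
```

Run:
```python
from h import *
go((-178,0,46),18)
p=cams.grab_frame("top")
c=tocase(cloud(p)); 
m=(p["z_map"]>0)&(abs(c[...,1])<85)&(c[...,2]>40)&(c[...,2]<52)&(c[...,0]<-100)&(c[...,0]>-145)
w=c[m]; print(len(w),np.round(np.percentile(w,[3,50,97],axis=0)))
save(p,"pre.png",(150,120,350,290),3)
```

```text
t 14.6 case TCP [-182.    -1.9  108.3] F [-0.9 -0.  -0.1] q [ 27.   8. 128. -19.  30. -42.]
total rotvec in tool [-0.004 -0.006  0.002]
shift after turn [15.5  1.9 60.5]
shift now [15.1  2.1 60.6]
169 [[-129.  -70.   41.]
 [-125.   -0.   46.]
 [-121.   69.   51.]]
```

View pics/pre.png

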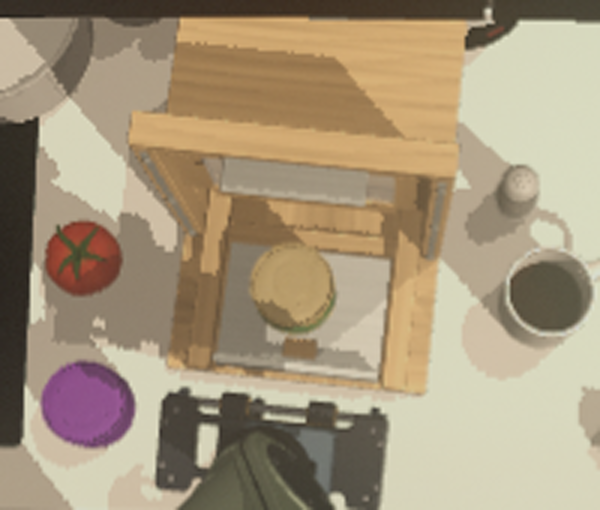

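Picture: sash is up, the tray upstand lies along row ~370 between the rails, the gripper is in front, and the tin is upright at (292,285). Descending, then pushing.

Emit:
servo_tool(
  steps=[
    [140,[1.9,0.2,7.5],[0,0,0]],
    [140,[1.9,0.2,7.5],[0,0,0]],
    [140,[1.9,0.2,7.5],[0,0,0]],
    [140,[1.9,0.2,7.5],[0,0,0]],
    [140,[1.9,0.2,7.5],[0,0,0]],
    [140,[1.9,0.2,7.5],[0,0,0]],
    [140,[1.9,0.2,7.5],[0,0,0]],
    [140,[1.9,0.2,7.5],[0,0,0]],
    [140,[0,0,0],[0,0,0]],
    [140,[0,0,0],[0,0,0]],
  ],
)

```text
time_s: 15.6
ee_pos: [409.1, 162.0, 48.9]
ee_rot: [-180.0, 18.0, 174.4]
force: [-0.4, -0.7, 0.9]
gripper_width: 41.1
gripper_force: 0.0
```

Run:
```python
from h import *
go((-140,0,45),18)
```

```text
t 15.6 case TCP [-174.9    1.2   48.9] F [-0.3 -0.7  0.9] q [ 27.  15. 132. -30.  20. -31.]
total rotvec in tool [-0.  0. -0.]
shift after turn [-31.9  -1.2  14.5]
shift now [-31.9  -1.1  14.5]
```

Emit:
servo_tool(
  steps=[
    [140,[-4.7,-0.1,1.8],[0,0,0]],
    [140,[-4.7,-0.1,1.8],[0,0,0]],
    [140,[-4.7,-0.1,1.8],[0,0,0]],
    [140,[-4.7,-0.1,1.8],[0,0,0]],
    [140,[-4.7,-0.1,1.8],[0,0,0]],
    [140,[-4.7,-0.1,1.8],[0,0,0]],
    [140,[-4.7,-0.1,1.8],[0,0,0]],
    [140,[-4.7,-0.1,1.8],[0,0,0]],
    [140,[-4.7,-0.1,1.8],[0,0,0]],
    [140,[-4.7,-0.1,1.8],[0,0,0]],
  ],
)

```text
time_s: 16.6
ee_pos: [457.6, 155.3, 46.1]
ee_rot: [-179.9, 17.9, 174.3]
force: [-6.4, 0.8, 5.7]
gripper_width: 41.3
gripper_force: 3.4
```

Run:
```python
from h import *
go((-65,0,46),18)
```

```text
t 16.6 case TCP [-126.    -0.8   46.1] F [-6.5  0.2  5.7] q [ 23.  18. 128. -25.  20. -39.]
total rotvec in tool [-0.002 -0.003 -0.001]
shift after turn [-57.9   0.8  19. ]
shift now [-58.    0.9  18.8]
```

Emit:
servo_tool(
  steps=[
    [140,[-5.7,0.1,1.85],[0,0,0]],
    [140,[-5.7,0.1,1.85],[0,0,0]],
    [140,[-5.7,0.1,1.85],[0,0,0]],
    [140,[-5.7,0.1,1.85],[0,0,0]],
    [140,[-5.7,0.1,1.85],[0,0,0]],
    [140,[-5.7,0.1,1.85],[0,0,0]],
    [140,[-5.7,0.1,1.85],[0,0,0]],
    [140,[-5.7,0.1,1.85],[0,0,0]],
    [140,[-5.7,0.1,1.85],[0,0,0]],
    [140,[-5.7,0.1,1.85],[0,0,0]],
  ],
)

```text
time_s: 17.6
ee_pos: [517.1, 150.4, 46.1]
ee_rot: [-179.9, 17.8, 174.3]
force: [-7.2, 0.7, 5.3]
gripper_width: 41.2
gripper_force: 3.4
```

Run:
```python
from h import *
go((-75,0,45),26)
p=cams.grab_frame("side"); save(p,"push.png",(170,120,330,290),4)
```

```text
t 17.6 case TCP [-66.2   0.1  46.1] F [-7.2 -0.   5.3] q [ 19.  22. 121. -20.  23. -47.]
total rotvec in tool [-0.002 -0.143 -0.001]
shift after turn [ 8.3 -0.1 -2.9]
shift now [ 8.7 -0.1 -1.7]
```

View pics/push.png

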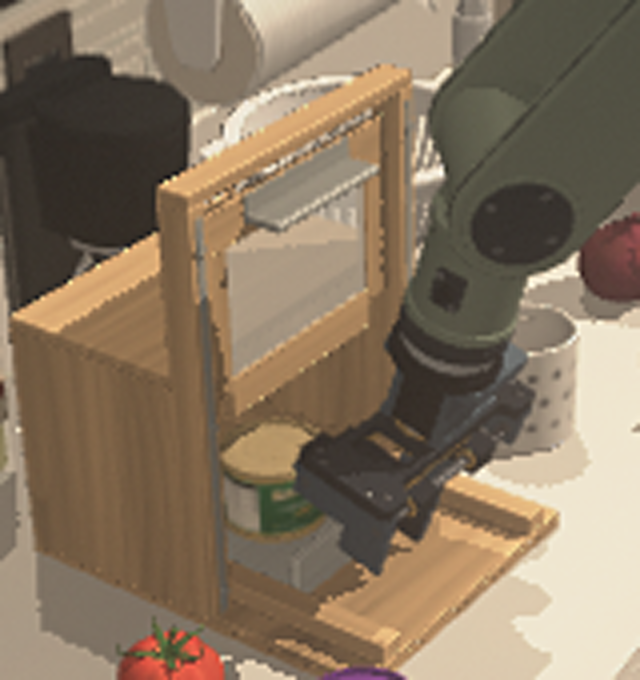

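Tray slides under the raised sash; tin upright at (270,480). Back off slightly, lean further, go on.

Emit:
servo_tool(
  steps=[
    [140,[8.5,0,-3],[0,0,0]],
    [140,[0,0,0],[0,-0.072,0]],
    [140,[0,0,0],[0,-0.072,0]],
    [140,[-4.2,0,2.7],[0,0,0]],
    [140,[-4.2,0,2.7],[0,0,0]],
    [140,[-4.2,0,2.7],[0,0,0]],
    [140,[-4.2,0,2.7],[0,0,0]],
    [140,[-4.2,0,2.7],[0,0,0]],
    [140,[-4.5,0,2.2],[0,0,0]],
    [140,[-4.5,0,2.2],[0,0,0]],
  ],
)

```text
time_s: 18.65
ee_pos: [545.3, 145.9, 43.2]
ee_rot: [-179.6, 24.3, 174.2]
force: [-7.5, 0.7, 6.0]
gripper_width: 41.3
gripper_force: 3.5
```

Run:
```python
from h import *
go((-25,0,43),26)
```

```text
t 18.6 case TCP [-37.7  -1.6  43.2] F [-7.5  0.   6. ] q [ 20.  23. 122. -40.  16. -28.]
total rotvec in tool [-0.008 -0.029 -0.003]
shift after turn [-11.3   1.6   5.7]
shift now [-11.5   1.7   5.4]
```

Emit:
servo_tool(
  steps=[
    [140,[-3.7,0.2,1.6],[0,-0.005,0]],
    [140,[-3.7,0.2,1.6],[0,-0.005,0]],
    [140,[-3.7,0.2,1.6],[0,-0.005,0]],
    [140,[-3.7,0.2,1.6],[0,-0.005,0]],
    [140,[-3.7,0.2,1.6],[0,-0.005,0]],
    [140,[0,0,0],[0,0,0]],
    [140,[0,0,0],[0,0,0]],
    [140,[0,0,0],[0,0,0]],
    [140,[0,0,0],[0,0,0]],
    [140,[0,0,0],[0,0,0]],
  ],
)

```text
time_s: 19.65
ee_pos: [565.6, 145.3, 43.7]
ee_rot: [-179.6, 25.8, 174.3]
force: [0.2, -0.1, -0.1]
gripper_width: 41.1
gripper_force: 0.0
```

Run:
```python
from h import *
go((-5,0,43),26)
```

```text
t 19.6 case TCP [-17.5  -0.2  43.7] F [ 0.2 -0.1 -0.1] q [ 19.  24. 121. -44.  16. -25.]
total rotvec in tool [-0.008 -0.003 -0.001]
shift after turn [-10.9   0.2   6.1]
shift now [-10.9   0.3   6.1]
```

Emit:
servo_tool(
  steps=[
    [140,[-1.8,0,0.9],[0,0,0]],
    [140,[-1.8,0,0.9],[0,0,0]],
    [140,[-1.8,0,0.9],[0,0,0]],
    [140,[0,0,0],[0,0,0]],
    [140,[0,0,0],[0,0,0]],
    [140,[0,0,0],[0,0,0]],
    [140,[0,0,0],[0,0,0]],
    [140,[0,0,0],[0,0,0]],
    [140,[0,0,0],[0,0,0]],
    [140,[0,0,0],[0,0,0]],
  ],
)

```text
time_s: 20.65
ee_pos: [571.2, 144.4, 43.4]
ee_rot: [-179.6, 25.8, 174.3]
force: [-3.2, 0.3, -1.0]
gripper_width: 41.3
gripper_force: 1.1
```

Run:
```python
from h import *
go((-5,0,43),26)
for n in ("side","top"):
    p=cams.grab_frame(n); c=tocase(cloud(p))
    for t in ("tray","tin"):
        for r in outline_of(p,t)[:3]:
            w=c[r["pixels"]&(p["z_map"]>0)]; m=np.median(w,0)
            if abs(m[1])<110: print(n,t,round(r["confidence"],2),len(w),np.round(np.percentile(w,[3,50,97],axis=0)).tolist())
    save(p,n+"_in.png",(170,120,330,290),4)
```

```text
t 20.6 case TCP [-11.8  -0.6  43.4] F [-3.2  0.  -1. ] q [ 19.  24. 120. -43.  16. -26.]
total rotvec in tool [-0.008 -0.003 -0.001]
shift after turn [-5.9  0.6  3.3]
shift now [-5.9  0.6  3.3]
side tray 0.67 161 [[9.0, 23.0, 5.0], [13.0, 50.0, 33.0], [21.0, 75.0, 50.0]]
side tin 0.7 206 [[-13.0, -19.0, 23.0], [53.0, 19.0, 69.0], [84.0, 99.0, 140.0]]
top tray 0.86 323 [[11.0, -72.0, 18.0], [15.0, -8.0, 44.0], [29.0, 68.0, 53.0]]
```

View pics/side_in.png

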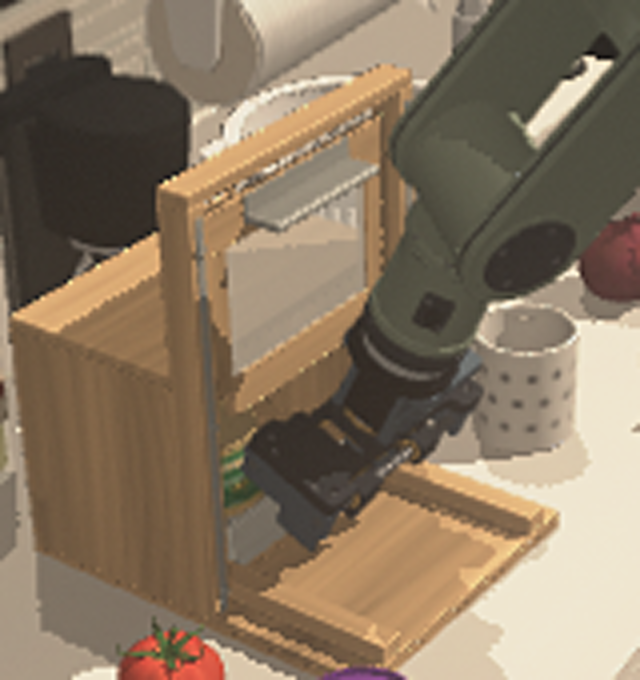

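Emit:
servo_tool(
  steps=[
    [140,[-1.8,0,0.9],[0,0,0]],
    [140,[-1.8,0,0.9],[0,0,0]],
    [140,[-1.8,0,0.9],[0,0,0]],
    [140,[0,0,0],[0,0,0]],
    [140,[0,0,0],[0,0,0]],
    [140,[0,0,0],[0,0,0]],
    [140,[0,0,0],[0,0,0]],
    [140,[0,0,0],[0,0,0]],
    [140,[0,0,0],[0,0,0]],
    [140,[0,0,0],[0,0,0]],
  ],
)

```text
time_s: 21.95
ee_pos: [577.7, 144.1, 43.7]
ee_rot: [-179.6, 25.9, 174.3]
force: [0.2, 0.1, 0.5]
gripper_width: 41.0
gripper_force: 0.2
```

```bash
cat >> h.py <<'E'
def upstand():
    for n in ("side","top"):
        p=cams.grab_frame(n); c=tocase(cloud(p)); m=(p["z_map"]>0)&(c[...,0]>4)&(c[...,0]<40)&(abs(c[...,1])<78)&(c[...,2]>30)&(c[...,2]<60)
        w=c[m]; h,e=np.histogram(w[:,2],np.arange(30,60,2)); print(n,"z hist",dict(zip(e[:-1].tolist(),h.tolist())))
        k=w[(w[:,2]>37)]; print("   top pts x",np.round(np.percentile(k[:,0],[5,50,95])) if len(k) else 0, "z by side",[np.round(np.median(k[(k[:,1]*s>20)][:,2]),1) for s in(-1,1)])
E
python3 - <<'E'
from h import *
go((-5,0,43),26); upstand()
E
```

```text
t 21.9 case TCP [-5.3 -0.3 43.7] F [0.2 0.1 0.5] q [ 18.  25. 120. -42.  16. -27.]
total rotvec in tool [-0.007 -0.002 -0.001]
shift after turn [0.  0.3 0.8]
shift now [0.  0.3 0.8]
side z hist {30: 9, 32: 7, 34: 10, 36: 8, 38: 7, 40: 8, 42: 6, 44: 10, 46: 14, 48: 11, 50: 3, 52: 0, 54: 0, 56: 0}
   top pts x [ 8. 21. 26.] z by side [np.float64(nan), np.float64(44.4)]
top z hist {30: 12, 32: 4, 34: 14, 36: 10, 38: 14, 40: 8, 42: 13, 44: 24, 46: 29, 48: 26, 50: 15, 52: 7, 54: 1, 56: 0}
   top pts x [18. 21. 24.] z by side [np.float64(46.5), np.float64(46.8)]
  return _methods._mean(a, axis=axis, dtype=dtype,
  ret = ret.dtype.type(ret / rcount)
```

Emit:
servo_tool(
  steps=[
    [140,[-1.8,0,0.9],[0,0,0]],
    [140,[-1.8,0,0.9],[0,0,0]],
    [140,[0,0,0],[0,0,0]],
    [140,[0,0,0],[0,0,0]],
    [140,[0,0,0],[0,0,0]],
    [140,[0,0,0],[0,0,0]],
    [140,[0,0,0],[0,0,0]],
    [140,[0,0,0],[0,0,0]],
    [140,[0,0,0],[0,0,0]],
    [140,[0,0,0],[0,0,0]],
  ],
)

```text
time_s: 23.05
ee_pos: [581.2, 143.4, 43.3]
ee_rot: [-179.6, 25.8, 174.3]
force: [-1.8, -0.5, -1.8]
gripper_width: 41.0
gripper_force: 1.1
```

```bash
python3 -W ignore - <<'E'
from h import *
go((-5,0,43),26); upstand()
E
```

```text
t 23.1 case TCP [-1.7 -0.6 43.3] F [-1.7 -0.6 -1.8] q [ 18.  25. 119. -41.  16. -28.]
total rotvec in tool [-0.008 -0.003 -0.001]
shift after turn [ 3.1  0.6 -1.2]
shift now [ 3.1  0.6 -1.2]
side z hist {30: 6, 32: 7, 34: 10, 36: 11, 38: 7, 40: 5, 42: 10, 44: 11, 46: 12, 48: 6, 50: 0, 52: 0, 54: 0, 56: 0}
   top pts x [12. 25. 31.] z by side [np.float64(nan), np.float64(44.2)]
top z hist {30: 10, 32: 5, 34: 7, 36: 18, 38: 8, 40: 11, 42: 16, 44: 14, 46: 11, 48: 8, 50: 5, 52: 1, 54: 0, 56: 0}
   top pts x [17. 23. 25.] z by side [np.float64(44.5), np.float64(43.5)]
```

Emit:
servo_tool(
  steps=[
    [140,[-1.8,0,0.8],[0,0,0]],
    [140,[-1.8,0,0.8],[0,0,0]],
    [140,[0,0,0],[0,0,0]],
    [140,[0,0,0],[0,0,0]],
    [140,[0,0,0],[0,0,0]],
    [140,[0,0,0],[0,0,0]],
    [140,[0,0,0],[0,0,0]],
    [140,[0,0,0],[0,0,0]],
    [140,[0,0,0],[0,0,0]],
    [140,[0,0,0],[0,0,0]],
  ],
)

```text
time_s: 24.15
ee_pos: [585.5, 143.2, 43.7]
ee_rot: [-179.6, 25.8, 174.3]
force: [-1.7, -0.0, -0.6]
gripper_width: 41.1
gripper_force: 0.5
```

```bash
python3 -W ignore - <<'E'
from h import *
go((-5,0,43),26); upstand()
E
```

```text
t 24.1 case TCP [ 2.5 -0.4 43.7] F [-1.7 -0.2 -0.6] q [ 18.  25. 119. -40.  16. -29.]
total rotvec in tool [-0.008 -0.003 -0.001]
shift after turn [ 7.   0.4 -2.7]
shift now [ 7.1  0.4 -2.7]
side z hist {30: 9, 32: 8, 34: 5, 36: 15, 38: 15, 40: 8, 42: 3, 44: 1, 46: 1, 48: 0, 50: 0, 52: 0, 54: 0, 56: 0}
   top pts x [ 9. 28. 33.] z by side [np.float64(nan), np.float64(39.3)]
top z hist {30: 8, 32: 4, 34: 8, 36: 3, 38: 3, 40: 4, 42: 1, 44: 1, 46: 2, 48: 1, 50: 0, 52: 0, 54: 0, 56: 0}
   top pts x [ 7. 25. 26.] z by side [np.float64(40.5), np.float64(42.7)]
```

Emit:
servo_tool(
  steps=[
    [140,[4.5,0,-2.5],[0,0,0]],
    [140,[9,0,-5],[0,0,0]],
    [140,[11,0,-6],[0,0,0]],
    [140,[14,0,-7],[0,0,0]],
    [140,[14,0,-7],[0,0,0]],
    [140,[14,0,-7],[0,0,0]],
    [140,[14,0,-7],[0,0,0]],
    [140,[14,0,-7],[0,0,0]],
    [140,[14,0,-7],[0,0,0]],
    [140,[0,0,0],[0,0,0]],
  ],
)

```text
time_s: 25.25
ee_pos: [462.4, 155.6, 46.2]
ee_rot: [-179.6, 25.8, 174.4]
force: [1.0, -0.5, -0.8]
gripper_width: 41.0
gripper_force: 0.0
```

```bash
python3 -W ignore - <<'E'
from h import *
go((-5,0,43),26); upstand(); ledge()
for n in ("side","top"):
    p=cams.grab_frame(n); c=tocase(cloud(p)); v=p["z_map"]>0
    # upstand front face points, near lower edge
    f=c[v&(c[...,0]>12)&(c[...,0]<40)&(abs(c[...,1])<74)&(c[...,2]>10)&(c[...,2]<46)]
    print(n,len(f),np.round(np.percentile(f,[3,50,97],axis=0)).tolist())
    t=c[v&(c[...,0]>35)&(c[...,0]<130)&(abs(c[...,1])<60)&(c[...,2]>55)&(c[...,2]<85)]
    print("  tin top",len(t),np.round(np.percentile(t,[3,50,97],axis=0)).tolist() if len(t) else 0)
    if n=="side": save(p,"home.png",(190,180,300,290),5)
E
```

```text
t 25.2 case TCP [-121.1   -0.    46.2] F [ 1.  -0.4 -0.8] q [ 26.  18. 132. -61.  15.  -1.]
total rotvec in tool [-0.007 -0.004  0.   ]
shift after turn [-103.     0.    53.8]
shift now [-103.2    0.4   53.4]
side z hist {30: 14, 32: 20, 34: 16, 36: 26, 38: 39, 40: 22, 42: 6, 44: 0, 46: 0, 48: 0, 50: 0, 52: 0, 54: 0, 56: 0}
   top pts x [24. 29. 33.] z by side [np.float64(39.0), np.float64(39.4)]
top z hist {30: 7, 32: 14, 34: 6, 36: 5, 38: 1, 40: 0, 42: 1, 44: 0, 46: 0, 48: 0, 50: 0, 52: 0, 54: 0, 56: 0}
   top pts x [25. 25. 26.] z by side [np.float64(38.8), np.float64(nan)]
side ledge z hist [(286, 62), (282, 45), (278, 11)]
top ledge z hist [(286, 132), (282, 132), (290, 15)]
side 319 [[23.0, -66.0, 11.0], [27.0, 1.0, 28.0], [33.0, 60.0, 41.0]]
  tin top 83 [[59.0, -25.0, 56.0], [70.0, 0.0, 68.0], [103.0, 24.0, 73.0]]
top 137 [[15.0, -71.0, 10.0], [26.0, -3.0, 22.0], [28.0, 68.0, 37.0]]
  tin top 0 0
```

View pics/home.png

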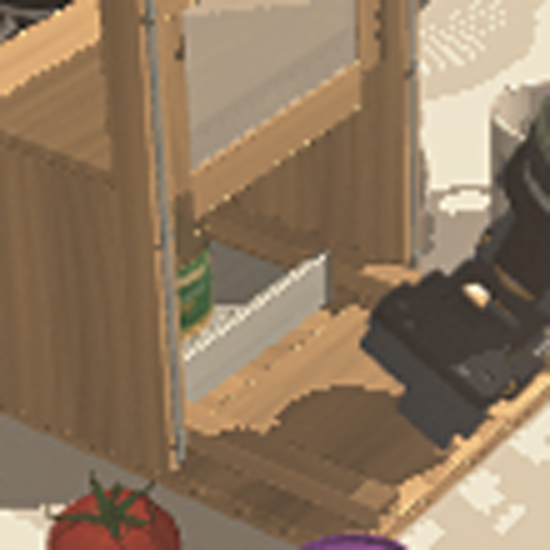

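Run:
```python
from kin import *
for lean in (35,40,45,50):
    q=np.array([24,3,114,-26,37,-44.])
    for x,z in ((-90,360),(-31,312),(-29,280),(-28,240),(-28,210),(-28,178)):
        q,er=ik(O+C@[x,0,z],goalR(lean),q); print(lean,x,z,np.round(q),round(er,1))
go((-150,0,150),18)
```

```text
35 -90 360 [ 27.  -4. 106. -24.  50. -47.] 0.0
35 -31 312 [ 23.   3. 107. -24.  42. -48.] 0.0
35 -29 280 [ 22.   4. 110. -26.  37. -45.] 0.0
35 -28 240 [ 22.   6. 114. -31.  32. -40.] 0.0
35 -28 210 [ 22.   8. 117. -35.  28. -35.] 0.0
35 -28 178 [ 22.  11. 119. -41.  24. -28.] 0.0
40 -90 360 [ 29.  -5. 109. -30.  46. -40.] 0.0
40 -31 312 [ 24.   1. 110. -32.  37. -40.] 0.0
40 -29 280 [ 24.   3. 113. -36.  32. -35.] 0.0
40 -28 240 [ 23.   6. 117. -43.  28. -28.] 0.0
40 -28 210 [ 23.   8. 120. -50.  24. -20.] 0.0
40 -28 178 [ 23.  10. 122. -60.  21.  -9.] 0.0
45 -90 360 [ 30.  -6. 113. -39.  42. -32.] 0.0
45 -31 312 [ 25.   1. 114. -42.  32. -30.] 0.0
45 -29 280 [ 25.   3. 117. -48.  29. -23.] 0.0
45 -28 240 [ 25.   5. 120. -58.  25. -12.] 0.0
45 -28 210 [ 25.   8. 123. -69.  22.  -1.] 0.0
45 -28 178 [ 24.  10. 125. -76.  21.   8.] 4.6
50 -90 360 [ 32.  -7. 116. -49.  39. -22.] 0.0
50 -31 312 [ 26.   0. 117. -56.  29. -16.] 0.0
50 -29 280 [ 26.   2. 120. -64.  27.  -7.] 0.0
50 -28 240 [ 26.   5. 123. -76.  24.   7.] 0.6
50 -28 210 [ 26.   7. 124. -76.  24.   8.] 12.3
50 -28 178 [ 25.  10. 124. -76.  23.   8.] 24.7
t 25.6 case TCP [-118.6    0.3   46.4] F [-0.6 -0.2  0.2] q [ 26.  18. 132. -61.  15.  -1.]
total rotvec in tool [-0.007  0.137 -0.003]
shift after turn [  -2.1   -0.3 -108.2]
shift now [ -16.9   -1.1 -106.9]
```

Emit:
servo_tool(
  steps=[
    [140,[0,0,0],[0,0.137,0]],
    [140,[-4.3,0,-19.6],[0,0,0]],
    [140,[-4.3,0,-19.6],[0,0,0]],
    [140,[-4.3,0,-19.6],[0,0,0]],
    [140,[-4.3,0,-19.6],[0,0,0]],
    [140,[-4.3,0,-19.6],[0,0,0]],
    [140,[-4.3,0,-19.6],[0,0,0]],
    [140,[-4.3,0,-19.6],[0,0,0]],
    [140,[-4.3,0,-19.6],[0,0,0]],
    [140,[-4.3,0,-19.6],[0,0,0]],
  ],
)

```text
time_s: 26.55
ee_pos: [431.5, 157.9, 224.3]
ee_rot: [-178.6, 23.6, 174.1]
force: [1.4, -0.3, -0.2]
gripper_width: 41.0
gripper_force: 0.0
```

Run:
```python
from h import *
go((-110,0,375),48)
```

```text
t 26.6 case TCP [-152.2   -0.7  224.3] F [ 1.4 -0.2 -0.2] q [ 28.   0. 118. -20.  44. -43.]
total rotvec in tool [-0.026 -0.425  0.001]
shift after turn [-140.2    0.7  -69.5]
shift now [ -99.1   -1.9 -121.1]
```

Emit:
servo_tool(
  steps=[
    [140,[-12.5,-0.2,-15],[0,0,0]],
    [140,[-12.5,-0.2,-15],[0,0,0]],
    [140,[-12.5,-0.2,-15],[0,0,0]],
    [140,[-12.5,-0.2,-15],[0,0,0]],
    [140,[-12.5,-0.2,-15],[0,0,0]],
    [140,[-12.5,-0.2,-15],[0,0,0]],
    [140,[-12.5,-0.2,-15],[0,0,0]],
    [140,[-12.5,-0.2,-15],[0,0,0]],
    [140,[0,0,0],[-0.006,-0.1,0]],
    [140,[0,0,0],[-0.006,-0.1,0]],
  ],
)

```text
time_s: 27.55
ee_pos: [476.2, 154.8, 374.7]
ee_rot: [-179.3, 35.4, 174.3]
force: [-0.5, -0.1, -1.0]
gripper_width: 41.1
gripper_force: 0.0
```

Emit:
servo_tool(
  steps=[
    [140,[0,0,0],[-0.006,-0.1,0]],
    [140,[0,0,0],[-0.006,-0.1,0]],
    [140,[0,0,0],[0,-0.025,0]],
    [140,[0,0,0],[0,0,0]],
    [140,[0,0,0],[0,0,0]],
    [140,[0,0,0],[0,0,0]],
    [140,[0,0,0],[0,0,0]],
    [140,[0,0,0],[0,0,0]],
    [140,[0,0,0],[0,0,0]],
    [140,[0,0,0],[0,0,0]],
  ],
)

```text
time_s: 28.55
ee_pos: [474.9, 154.8, 373.5]
ee_rot: [-179.8, 48.0, 174.5]
force: [-0.2, 0.5, 0.9]
gripper_width: 41.1
gripper_force: 0.0
```

Run:
```python
from h import *
s=state(); R=rot(s["ee_rot"])@np.diag([-1,-1,1]); a=R.T  # front dir = -tool x
for nm,v in (("lower",[16,0,22]),("front",[-16,0,22])): print(nm,np.round(tocase(s["ee_pos"]+rot(s["ee_rot"])@v),1))
t=np.radians(48); low=22*np.array([np.sin(t),0,-np.cos(t)])-16*np.array([np.cos(t),0,np.sin(t)])
tgt=np.array([-23,0,291])-low; print("tgt TCP",tgt)
back=tgt-40*np.array([np.sin(t),0,-np.cos(t)]); print(back)
go(back,48); go(tgt,48)
```

```text
lower [-103.     0.4  346.9]
front [-81.6   0.4 370.7]
tgt TCP [-28.64309646   0.         317.61119055]
[-58.36888948   0.         344.3764148 ]
t 28.6 case TCP [-108.7    0.4  373.5] F [-0.3  0.5  0.9] q [ 34.  -9. 115. -45.  43. -25.]
total rotvec in tool [-0.002 -0.     0.002]
shift after turn [-12.   -0.4  56.9]
shift now [-12.   -0.3  56.9]
t 28.6 case TCP [-108.7    0.4  373.5] F [-0.3  0.5  0.9] q [ 34.  -9. 115. -45.  43. -25.]
total rotvec in tool [-0.002 -0.     0.002]
shift after turn [-12.   -0.4  96.9]
shift now [-12.   -0.3  96.9]
```

Emit:
servo_tool(
  steps=[
    [140,[-3,0,10],[0,0,0]],
    [140,[-3,-0.3,10],[0,0,0]],
    [140,[0,0,12],[0,0,0]],
    [140,[0,0,12],[0,0,0]],
    [140,[0,0,12],[0,0,0]],
    [140,[0,0,12],[0,0,0]],
    [140,[0,0,12],[0,0,0]],
    [140,[0,0,12],[0,0,0]],
    [140,[0,0,2],[0,0,0]],
    [140,[0,0,0],[0,0,0]],
  ],
)

```text
time_s: 29.55
ee_pos: [548.5, 147.1, 314.5]
ee_rot: [-179.8, 47.9, 174.6]
force: [0.2, 0.6, -0.2]
gripper_width: 41.1
gripper_force: 0.0
```

```bash
cat >> h.py <<'E'
def tips():
    s=state()
    for nm,v in (("lower",[16,0,22]),("front",[-16,0,22]),("mid",[-16,0,0])): print(nm,np.round(tocase(s["ee_pos"]+rot(s["ee_rot"])@v),1))
E
python3 - <<'E'
from h import *
tips(); go((-30.6,0,311),48)
p=cams.grab_frame("side"); save(p,"press.png",(190,110,330,250),4)
E
```

```text
lower [-2.910e+01 -2.000e-01  2.879e+02]
front [-7.600e+00 -1.000e-01  3.116e+02]
mid [-2.400e+01 -1.000e-01  3.264e+02]
t 29.6 case TCP [-3.470e+01 -1.000e-01  3.145e+02] F [ 0.2  0.6 -0.2] q [ 26.  -0. 117. -51.  31. -21.]
total rotvec in tool [-0.002 -0.001  0.002]
shift after turn [-0.1  0.1  5.4]
shift now [-0.1  0.1  5.4]
```

View pics/press.png

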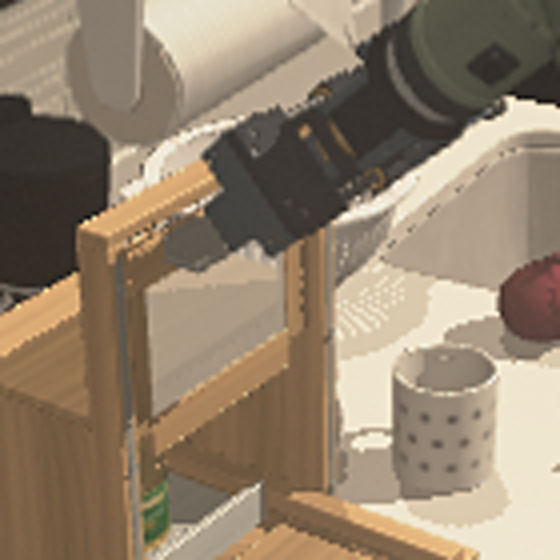

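Emit:
servo_tool(
  steps=[
    [140,[0,0,3],[0,0,0]],
    [140,[0,0,3],[0,0,0]],
    [140,[2.6,0,3.05],[0,0,0]],
    [140,[2.6,0,3.05],[0,0,0]],
    [140,[2.6,0,3.05],[0,0,0]],
    [140,[2.6,0,3.05],[0,0,0]],
    [140,[2.6,0,3.05],[0,0,0]],
    [140,[2.6,0,3.05],[0,0,0]],
    [140,[2.6,0,3.05],[0,0,0]],
    [140,[2.6,0,3.05],[0,0,0]],
  ],
)

```text
time_s: 30.6
ee_pos: [553.4, 146.7, 276.4]
ee_rot: [180.0, 47.7, 174.4]
force: [-23.2, 5.7, 4.7]
gripper_width: 41.0
gripper_force: 10.2
```

Run:
```python
from h import *
tips(); go((-26,0,265),37); ledge()
```

```text
lower [-24.3   0.  249.8]
front [ -2.7   0.  273.4]
mid [-19.    0.  288.2]
t 30.6 case TCP [-29.8   0.  276.4] F [-23.6   3.4   4.7] q [ 26.   2. 120. -59.  27. -12.]
total rotvec in tool [-0.     0.186 -0.   ]
shift after turn [ 3.8 -0.  11.4]
shift now [ 5.9 -0.  10.5]
side ledge z hist [(246, 19), (250, 15), (270, 5)]
top ledge z hist [(250, 97), (246, 90), (282, 13)]
```

Emit:
servo_tool(
  steps=[
    [140,[-2.5,0,-6.2],[0,0,0]],
    [140,[0,0,0],[0,0.067,0]],
    [140,[0,0,0],[0,0.067,0]],
    [140,[0.3,0,5],[0,0,0]],
    [140,[3.9,0,4.6],[0,0,0]],
    [140,[3.9,0,4.6],[0,0,0]],
    [140,[3.9,0,4.6],[0,0,0]],
    [140,[3.9,0,4.6],[0,0,0]],
    [140,[3.9,0,4.6],[0,0,0]],
    [140,[3.9,0,4.6],[0,0,0]],
  ],
)

```text
time_s: 31.7
ee_pos: [556.8, 146.4, 244.5]
ee_rot: [-179.8, 40.3, 174.5]
force: [-0.3, -0.0, 3.7]
gripper_width: 41.0
gripper_force: 1.9
```

Run:
```python
from h import *
tips(); go((-27,0,210),40); ledge()
```

```text
lower [-24.2  -0.  217.4]
front [2.000e-01 0.000e+00 2.381e+02]
mid [-1.410e+01  1.000e-01  2.549e+02]
t 31.7 case TCP [-26.3   0.  244.5] F [-0.3 -0.   3.7] q [ 23.   5. 117. -43.  28. -27.]
total rotvec in tool [-0.001  0.006  0.002]
shift after turn [22.7 -0.  26. ]
shift now [22.9  0.  25.8]
side ledge z hist [(214, 23), (218, 15), (238, 10)]
top ledge z hist [(214, 82), (218, 24), (210, 22)]
```

Emit:
servo_tool(
  steps=[
    [140,[3.5,0,4.2],[0,0,0]],
    [140,[3.5,0,4.2],[0,0,0]],
    [140,[3.5,0,4.2],[0,0,0]],
    [140,[3.5,0,4.2],[0,0,0]],
    [140,[3.5,0,4.2],[0,0,0]],
    [140,[3.5,0,4.2],[0,0,0]],
    [140,[3.5,0,4.2],[0,0,0]],
    [140,[3.5,0,4.2],[0,0,0]],
    [140,[3.5,0,4.2],[0,0,0]],
    [140,[3.5,0,4.2],[0,0,0]],
  ],
)

```text
time_s: 32.8
ee_pos: [556.4, 145.9, 189.0]
ee_rot: [-179.8, 40.2, 174.5]
force: [-6.9, 0.9, 4.2]
gripper_width: 41.2
gripper_force: 3.6
```

Run:
```python
from h import *
tips(); go((-27,0,178),40); ledge()
```

```text
lower [-24.7  -0.6 161.9]
front [ -0.2  -0.5 182.6]
mid [-14.4  -0.5 199.4]
t 32.8 case TCP [-26.6  -0.5 189. ] F [-7.   0.2  4.2] q [ 23.   9. 122. -58.  22. -11.]
total rotvec in tool [-0.002  0.004  0.002]
shift after turn [7.4 0.5 8.2]
shift now [7.4 0.6 8.2]
side ledge z hist [(162, 25), (158, 13), (174, 7)]
top ledge z hist [(158, 74), (162, 40), (154, 12)]
```

Emit:
servo_tool(
  steps=[
    [140,[1.3,0,1.5],[0,0,0]],
    [140,[1.3,0,1.5],[0,0,0]],
    [140,[1.3,0,1.5],[0,0,0]],
    [140,[1.3,0,1.5],[0,0,0]],
    [140,[1.3,0,1.5],[0,0,0]],
    [140,[1.0,0,1.1],[0,0,0]],
    [140,[0,0,0],[0,0,0]],
    [140,[0,0,0],[0,0,0]],
    [140,[0,0,0],[0,0,0]],
    [140,[0,0,0],[0,0,0]],
  ],
)

```text
time_s: 33.9
ee_pos: [557.0, 145.8, 178.7]
ee_rot: [-179.8, 40.3, 174.5]
force: [-4.6, 0.0, 2.1]
gripper_width: 41.2
gripper_force: 1.9
```

Run:
```python
from h import *
tips(); go((-27,0,178),40); ledge()
```

```text
lower [-24.   -0.7 151.5]
front [  0.4  -0.6 172.2]
mid [-13.8  -0.6 189. ]
t 33.9 case TCP [-26.   -0.6 178.7] F [-4.6 -0.4  2.1] q [ 23.  10. 123. -62.  21.  -7.]
total rotvec in tool [-0.002  0.005  0.002]
shift after turn [ 1.2  0.6 -0.1]
shift now [ 1.2  0.6 -0.1]
side ledge z hist [(150, 22), (146, 10), (174, 7)]
top ledge z hist [(150, 76), (146, 24), (154, 22)]
```

Near shut; press gently until the stop shows as force.

Emit:
servo_tool(
  steps=[
    [140,[1.0,0,1.1],[0,0,0]],
    [140,[1.0,0,1.1],[0,0,0]],
    [140,[0.7,0,0.8],[0,0,0]],
    [140,[0,0,0],[0,0,0]],
    [140,[0,0,0],[0,0,0]],
    [140,[0,0,0],[0,0,0]],
    [140,[0,0,0],[0,0,0]],
    [140,[0,0,0],[0,0,0]],
    [140,[0,0,0],[0,0,0]],
    [140,[0,0,0],[0,0,0]],
  ],
)

```text
time_s: 35.0
ee_pos: [557.4, 145.8, 177.3]
ee_rot: [-179.9, 40.5, 174.5]
force: [-15.6, -1.6, 16.6]
gripper_width: 41.1
gripper_force: 10.6
```

Run:
```python
from h import *
tips(); go((-27,0,178),40)
```

```text
lower [-23.5  -0.6 150.2]
front [  0.8  -0.5 171. ]
mid [-13.5  -0.5 187.7]
t 35.0 case TCP [-25.7  -0.5 177.3] F [-15.3  -3.1  16.6] q [ 23.  10. 123. -64.  21.  -5.]
total rotvec in tool [-0.002  0.009  0.001]
shift after turn [ 0.6  0.5 -1.4]
shift now [ 0.6  0.5 -1.4]
```

Emit:
servo_tool(
  steps=[
    [140,[0,0,-4],[0,0,0]],
    [140,[0,0,-8],[0,0,0]],
    [140,[0,0,-12],[0,0,0]],
    [140,[0,0,-15],[0,0,0]],
    [140,[0,0,-15],[0,0,0]],
    [140,[0,0,-15],[0,0,0]],
    [140,[0,0,-15],[0,0,0]],
    [140,[0,0,-15],[0,0,0]],
    [140,[0,0,0],[0,0,0]],
    [140,[0,0,0],[0,0,0]],
  ],
)

```text
time_s: 36.0
ee_pos: [493.9, 152.6, 250.6]
ee_rot: [-179.9, 40.4, 174.5]
force: [-0.3, -1.1, -0.7]
gripper_width: 41.2
gripper_force: 0.0
```

```bash
python3 -W ignore - <<'E'
from h import *
go((-27,0,178)); ledge(); upstand()
p=cams.grab_frame("side"); save(p,"end.png",(170,120,330,290),4)
E
```

```text
t 36.0 case TCP [-8.960e+01  1.000e-01  2.506e+02] F [-0.1 -1.1 -0.7] q [ 29.  -0. 122. -45.  31. -22.]
shift now [-0.7  0.  95.8]
side ledge z hist [(150, 65), (146, 41), (142, 6)]
top ledge z hist [(150, 123), (146, 76), (154, 22)]
side z hist {30: 6, 32: 6, 34: 7, 36: 11, 38: 10, 40: 14, 42: 18, 44: 9, 46: 16, 48: 11, 50: 16, 52: 13, 54: 21, 56: 5}
   top pts x [4. 6. 8.] z by side [np.float64(49.3), np.float64(49.7)]
top z hist {30: 0, 32: 1, 34: 1, 36: 1, 38: 2, 40: 3, 42: 0, 44: 1, 46: 1, 48: 0, 50: 1, 52: 1, 54: 1, 56: 4}
   top pts x [4. 4. 5.] z by side [np.float64(47.7), np.float64(50.7)]
```

View pics/end.png

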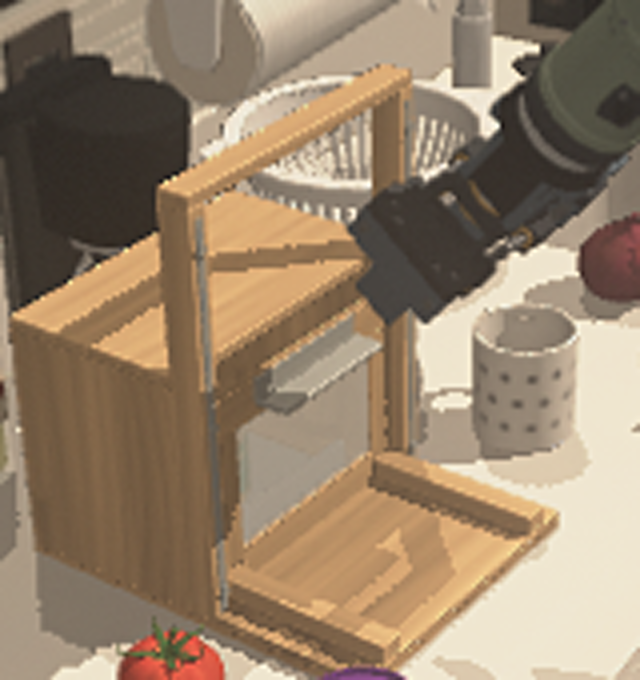

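Sash shut (ledge top at z ≈ 150 mm, stop felt at 17 N), gripper clear, tomato and mug where they were. Handing in.

```bash
python3 -c "
from workcell import ticket
print(ticket.job_done())"
```

```text
the job is handed in; nothing more can be done
None
```

The job is handed in. The tin stands on its tray inside the case, the tray measured flat on the floor before the sash came down, and the sash is fully shut. The mug and tomato are where they were in the last picture, and I didn't re-measure the onion, salt shaker and garlic. The hand-in did not report a verdict.

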